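Set the vial tweezers to their gap mark over the blue rack

TASK

Get the vial tweezers ready for taking a vial: slide the red lock knob of their dock fully to its end stop, then pick the tweezers up (they have black finger grips), hold them level with the tips a few centimetres above the caps at the middle of the rack of blue-capped vials, and squeeze them until the sprung jaw lies wholly on the green band of the white gauge strip (14 mm tip gap). Keep that gap and place steady for a couple of seconds and do not let go: the program finishes while still holding the tweezers there. Touch neither vial rack, and leave the bottle, beaker and cap tub where they stand.

Things in the scene. Friction and masses are not known exactly. Their poses are not given: they have to be found in the camera images.
- dock: Fixed tweezers dock: grey base plate 220 x 90 x 8 mm, two black rests with tops 35 mm above the bench. Origin: underside centre; x along the tweezers towards their tips, y left, z up. At its rear left (x -81, y +25 to +115 mm) stands the white lock track, 51 mm high.
- lock (a joint): Travel of the lock slide along the dock's +y, in m: 0 = bolt over the rear end of the tweezers, holding them down; 0.040 = end stop (bolt clear of the tweezers from about 0.020). Starts between 0 and 0.008. Sliding friction about 2 N; it stays where it is left.
- lock_grip (a point): On the axis of the red lock knob, 14 mm under its top. Knob: red upright block 16 mm (dock x) by 14 mm (dock y), 36 mm high, top 93.5 mm above the bench. Under it, along dock y, runs a flat steel bolt, top 57.5 mm above the bench: fingers pinching along dock y must stay above that. Axes as the dock's.
- tweezers: Loose steel tweezers, 166 mm long, about 65 g, lying level on the dock rests. Origin: hinge line, on the underside, 100 mm behind the finger grips; x to the tips, y across to the sprung (left) jaw, z up. Right jaw is stiff, one piece with the back. Spring: about 4 N on the grips starts to close it, 10 N holds the 14 mm gap, 15 N shuts it.
- tweezers_grip (a point): Middle between the two black finger grips (fully open), half-way up them, 43 mm above the bench in the dock. Axes as the tweezers'. Grips 16 mm high; right one flat outside, 16 mm long; left one round, radius 6 mm. Width over them 47 mm open, 33.7 mm at 14 mm tip gap; 1 mm of width is 1.5 mm of tip gap. Balance point about 30 mm behind. Dock plate below is 8 mm high.
- jaw (a joint): Angle of the sprung jaw, rad: 0 = open (34 mm tip gap), 0.133 = marked 14 mm gap, 0.23 = shut; near the mark 0.01 rad is 1.5 mm of tip gap. Mark: green band 9 mm wide on a white strip crossing under the jaws 35 mm ahead of the grips; at the right gap the 3 mm thick sprung jaw, seen from above, lies wholly on the green, green on both sides of it.
- tip_stiff (a point): Inner face of the tip of the right (stiff) jaw: 50 mm ahead of point tweezers_grip, 17 mm to its right, at its height.
- tip_sprung (a point): Inner face of the tip of the left (sprung) jaw: 50 mm ahead of tweezers_grip, 17 mm to its left when open. The tip gap is the distance between the two tip points.
- rack_blue_top (a point): Target: top centre, at cap height 50 mm above the bench, of the fixed black rack with twelve clear vials with blue caps. Rack 80 x 110 mm (x, y), caps up to 50 mm high.
- rack_white_top (a point): The same point of the like rack with amber vials and white caps: leave untouched. The two racks may be in either place.
- bottle: Loose bottle, diameter 56 mm, 110 mm high; origin at its underside centre. Leave alone.
- beaker: Loose white beaker, diameter 64 mm, 75 mm high; origin at its underside centre. Leave alone.
- cap_tub: Loose yellow open tub 90 x 70 x 35 mm; origin at its underside centre. Leave alone.
There are look-alikes about, which are no part of the job. There is more than one size of the tweezers; the job needs the largest.

How it is judged:
On the way, in this order (a step that is already met when the one before it is completed fails the run):
1. the red lock knob is slid to its end stop (value of joint lock above 0.036 m), for 0.2 s.
2. the tweezers are held over the blue-capped rack at the marked gap (distance between tip_stiff and tip_sprung between 0.0105 and 0.0175 m and horizontal distance between tip_stiff and rack_blue_top below 0.045 m and height (world z) of tip_stiff between 0.068 and 0.16 m and angle between tweezers_grip's own z axis and vertical below 0.3 rad and contact force between the fingers and tweezers above 2 N and value of joint lock above 0.035 m), for 1.5 s.
At the end, for the whole second after the job is handed in: Tweezers held by the fingers (over 2 N), level within 17 degrees, still (under 20 mm/s); tip gap 14 mm +/- 3.5 mm; stiff tip within 45 mm horizontally of the middle of the blue-capped rack, 68 to 160 mm above the bench; lock within 5 mm of its end stop (all of step 2 and linear speed of tweezers below 0.02 m/s); the arm keeps its last pose, push and grip.
It fails at once if the bottle was shifted or knocked over (distance of bottle from where it was at the start of the episode above 0.02 m or angle between bottle's own z axis and vertical above 0.3 rad).
It fails at once if the beaker was shifted or knocked over (distance of beaker from where it was at the start of the episode above 0.02 m or angle between beaker's own z axis and vertical above 0.3 rad).
It fails at once if the cap tub was shifted or knocked over (distance of cap_tub from where it was at the start of the episode above 0.02 m or angle between cap_tub's own z axis and vertical above 0.3 rad).
It fails at once if a vial rack or its vials were touched (contact force between any of the arm, the fingers, tweezers and rack_blue above 1 N or contact force between any of the arm, the fingers, tweezers and rack_white above 1 N).
It also fails if it takes over 58 s, if anything falls off the work surface, if the arm or the gripper's body presses on something with over 40 N, if the wrist force passes 120 N, or if a joint passes its speed limit or range.

ROBOT

A 6-joint arm with a two-finger parallel gripper is mounted at the origin on the work surface. World frame = base frame: x ahead of the robot, y to its left, z up, the work surface at z = 0. Lengths are in m, angles in rad, forces in N, time in s.
With the tool pointing down it reaches from about 0.35 to 0.975 m from the base axis. Payload 4.9 kg.
Tool frame: the origin (TCP) lies midway between the tips of the shut fingers; the grasp point (between the pads) lies 19 mm behind it; z points along the fingers, y is the direction in which the jaws open and shut (so a half turn about z gives the same grasp; the last joint's range is limited). The gripper opens to 85 mm and grips with 20 to 120 N. Pads are 22 mm wide; open, the fingers measure 114 mm over their backs; the gripper's body (76 mm by 85 mm) begins 54 mm behind the grasp point. The pads swing forward as they close: fully open they stand 13 mm farther back than shut.
Start: joints at [1.076, 0.053, 1.613, -0, 1.476, -0.119], TCP at [0.229, 0.581, 0.231] pointing down, gripper open.
Joint ranges: [-3.01, 3.01], [-1.01, 2.22], [0.06, 2.58], [-1.02, 4.17], [0.09, 2.62], [-3.14, 3.14]. Speed limits (rad/s): [2.57, 2.57, 3.14, 3.14, 3.14, 3.14].

INTERFACE

Orientations are given as a unit quaternion [w, x, y, z].
In Python, from plant import manip gives the robot as it stands. The module is installed in compiled form; this text tells all that it offers.
- The arm moves only by the tool move_arm, never from a script. Its argument "rows" is a list of rows, each an object of numbers: "tx", "ty", "tz": the shift along the tool's x, y, z in m; "ax", "ay", "az": the turn, a rotation vector about the tool's x, y, z in degrees; "jaw": the closure in counts, from 0 (fully open) to 255 (shut). In form: [{"tx": .., "ty": .., "tz": .., "ax": .., "ay": .., "az": .., "jaw": ..}, ...]. A call has 1 to 12 rows; each row shifts and turns the pose as measured when the row begins, along the tool's axes as they then stand; what a row does not reach is not made up. A row lasts 1/10 s, in which the tool goes at most 50 mm and 8.59 degrees, less where a joint would pass 70% of its speed; a pose out of reach is approached as far as the arm can. A call with a gripper value outside its range is refused whole. The fingers move at their own pace and stop on an object; the grip force is fixed at half the most. Time passes only in rows, so rows that do not move let the fingers close. It gives the time, the measured TCP pose, the force and the opening at its end, in the units of the state.
- manip.state(): the state, without advancing time (a new reading comes with each control period).
- manip.grab_frame(name): name is "scene" or "top"; returns a dict with "color" (480x640x3 uint8, red, green, blue), "intrinsics" (3x3 intrinsics, pixels), "dist_coeffs" ([k1, k2, p1, p2, k3] as OpenCV has them; the pictures are not rectified), "R" (3x3) and "t" (3): a world point X has camera coordinates R X + t. Camera axes: x right, y down, z forward; pixel columns grow to the right and rows downward; lengths in m; the calibration is good to about 2 mm. A picture is of the moment at which its call begins. There is no depth.
- manip.job_done(): hands the job in, once; it reports no verdict.
The state is a dict: "time": time; "joint_pos": joint angles; "joint_vel": joint speeds; "joint_efforts": joint torques, N m; "tool_pos": TCP position; "tool_rot": TCP orientation; "contact_force": force on the tool from outside, world axes, zero at the start; "ft_torque": the same for the moment, N m; "gripper_width": opening from 0.0 (shut) to 1.0 (fully open).
Only numpy, scipy, OpenCV 4.12 (cv2) and the standard library are available. Lean on these libraries where they do the work, as an engineer would, in place of code of your own. Each camera call takes 0.05 s, during which the arm holds its last target.

## Working session

There is one attempt and no reset: what is moved stays moved. The work goes in short steps, Python scripts to look and compute and a tool call to move; the robot and the scene stay as the last step left them, time stands still between calls to the robot, and variables do not carry over. Pictures are saved under pics/ and viewed, and the job is handed in when it is done.

Besides the shell and the picture viewer there is one more tool, called after "Emit:" as a command line: name --argument value ..., lists and objects as JSON in quotes. move_arm: Moves the arm, as the interface text tells. Its arguments: {"type":"object","properties":{"rows":{"type":"array"}},"required":["rows"]}

```bash
mkdir -p pics; ls
python3 - <<'E'
from plant import manip
import cv2
print(manip.state())
for n in("scene","top"):
    f=manip.grab_frame(n);cv2.imwrite(f"pics/{n}0.png",f["color"][:,:,::-1])
    print(n,f["intrinsics"],f["dist_coeffs"],f["R"],f["t"])
E
```

```text
pics
{'time': 0.0, 'joint_pos': array([ 1.07596460e+00,  5.33557820e-02,  1.61427667e+00,  6.45028239e-06,
        1.47597083e+00, -1.18974380e-01]), 'joint_vel': array([-1.27112250e-04, -1.39011158e-03,  1.02362934e-03, -6.52023321e-05,
       -3.08664659e-04,  1.31761025e-03]), 'joint_efforts': array([-1.59266501e-04, -3.93662918e+01, -3.70184863e+01, -4.67074324e-05,
        6.68566834e-03,  2.38504145e-05]), 'tool_pos': array([0.22911146, 0.58083925, 0.23007402]), 'tool_rot': array([-3.06772322e-04,  1.86824651e-01,  9.82392762e-01, -9.57365572e-04]), 'contact_force': array([-0.40718919,  0.30608762, -0.02367262]), 'ft_torque': array([ 0.03807938, -0.0320007 , -0.02225128]), 'gripper_width': 0.9999679714389442}
scene [[465.56203957   0.         317.53428978]
 [  0.         465.56203957 248.50327933]
 [  0.           0.           1.        ]] [-0.01226998  0.          0.          0.          0.        ] [[ 0.74912094  0.6624289  -0.0024044 ]
 [ 0.41487188 -0.47198961 -0.77788632]
 [-0.51642923  0.58173341 -0.62840042]] [-0.42792598 -0.15195085  1.53797611]
top [[571.6628864    0.         323.17817633]
 [  0.         571.6628864  244.00300459]
 [  0.           0.           1.        ]] [-0.06988277  0.          0.          0.          0.        ] [[-3.38192438e-04 -9.99991044e-01  4.21869433e-03]
 [-9.91977817e-01 -1.97815604e-04 -1.26411915e-01]
 [ 1.26411617e-01 -4.22760274e-03 -9.91968866e-01]] [0.00209132 0.5765471  1.42779985]
```

View pics/scene0.png

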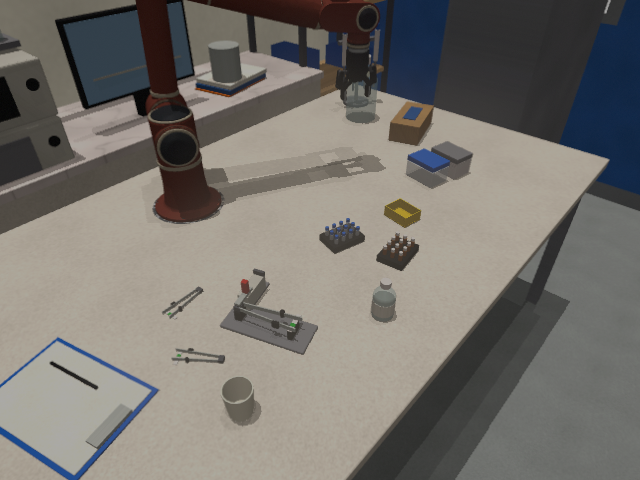

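View pics/top0.png

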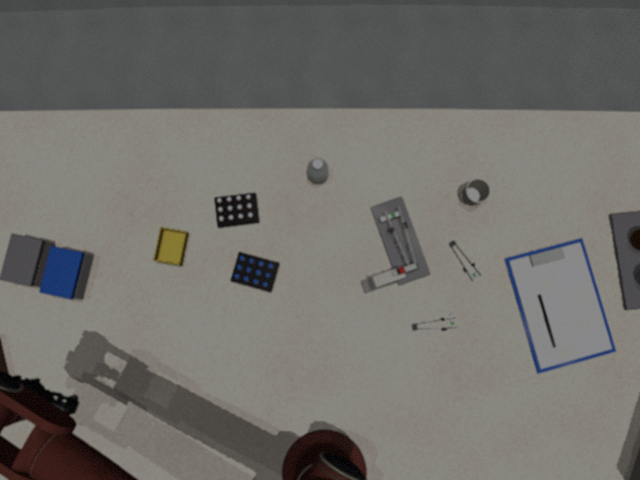

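The top view shows the dock at about (400,240), with tips up and the red knob at (402,269). The blue rack is at (255,271), the white rack at (237,210), the bottle at (317,170) and the beaker at (473,193). Next I'll zoom in and measure.

```bash
cat > h.py <<'E'
from plant import manip
import cv2, numpy as np
def grab(n): return manip.grab_frame(n)
def ray(f,uv):
    p=cv2.undistortPoints(np.array(uv,float).reshape(-1,1,2),f["intrinsics"],np.array(f["dist_coeffs"]))[:,0]
    d=np.c_[p,np.ones(len(p))]@f["R"]; c=-f["R"].T@f["t"]; return c,d
def plane(f,uv,z):
    c,d=ray(f,uv); return c+d*((z-c[2])/d[:,2])[:,None]
def proj(f,X):
    return cv2.projectPoints(np.array(X,float).reshape(-1,3),cv2.Rodrigues(f["R"])[0],f["t"],f["intrinsics"],np.array(f["dist_coeffs"]))[0][:,0]
def crop(f,x,y,w,h,s,name):
    cv2.imwrite(name,cv2.resize(np.ascontiguousarray(f["color"][y:y+h,x:x+w,::-1]),None,fx=s,fy=s,interpolation=cv2.INTER_CUBIC))
def cents(f,mask,amin=3):
    n,l,st,c=cv2.connectedComponentsWithStats(mask.astype(np.uint8)); return [(st[i,4],c[i].round(1)) for i in range(1,n) if st[i,4]>=amin]
def masks(f):
    hsv=cv2.cvtColor(f["color"],cv2.COLOR_RGB2HSV).astype(int);H,S,V=hsv[...,0],hsv[...,1],hsv[...,2]
    return dict(red=((H<8)|(H>172))&(S>130)&(V>70),green=(H>45)&(H<90)&(S>60)&(V>50),blue=(H>100)&(H<130)&(S>90)&(V>50))
E
python3 - <<'E'
from h import *
for n,c in(("top",(350,185,100,115,6)),("scene",(210,260,120,100,6))):
    f=grab(n);x,y,w,h,s=c;crop(f,x,y,w,h,s,f"pics/{n}1.png")
    m=masks(f)
    for k in m: print(n,k,[(int(a),tuple(map(float,b))) for a,b in cents(f,m[k]) if a<400])
E
```

```text
top red [(24, (401.0, 269.7))]
top green [(13, (393.0, 215.0)), (4, (474.0, 274.5)), (4, (452.0, 322.8))]
top blue [(24, (241.3, 257.6)), (24, (251.0, 260.3)), (23, (260.2, 262.9)), (26, (269.7, 265.3)), (25, (239.0, 266.6)), (30, (248.4, 269.4)), (27, (257.7, 271.8)), (27, (236.3, 275.8)), (27, (267.1, 274.5)), (27, (245.6, 278.3)), (26, (255.1, 281.3)), (27, (264.5, 283.9))]
scene red [(163, (334.1, 1.9)), (50, (150.8, 100.9)), (20, (162.0, 104.6)), (3, (171.0, 125.0)), (4, (183.5, 126.5)), (10, (161.0, 130.6)), (4, (167.5, 128.5)), (267, (165.5, 209.3)), (24, (244.0, 281.1))]
scene green [(6, (169.2, 313.3)), (18, (292.5, 324.5)), (11, (178.4, 355.1))]
scene blue [(398, (381.5, 28.2)), (24, (372.2, 32.8)), (3, (345.0, 33.0)), (71, (371.3, 50.3)), (225, (312.5, 57.6)), (56, (378.7, 80.6)), (240, (228.1, 86.2)), (139, (412.3, 112.9)), (5, (347.8, 218.6)), (6, (341.0, 221.5)), (6, (333.8, 224.2)), (5, (352.2, 222.6)), (6, (345.0, 225.5)), (6, (326.8, 226.8)), (5, (357.2, 226.6)), (5, (338.2, 228.4)), (6, (350.0, 229.5)), (7, (331.3, 231.0)), (6, (343.0, 232.5)), (6, (336.0, 235.5))]
```

View pics/top1.png

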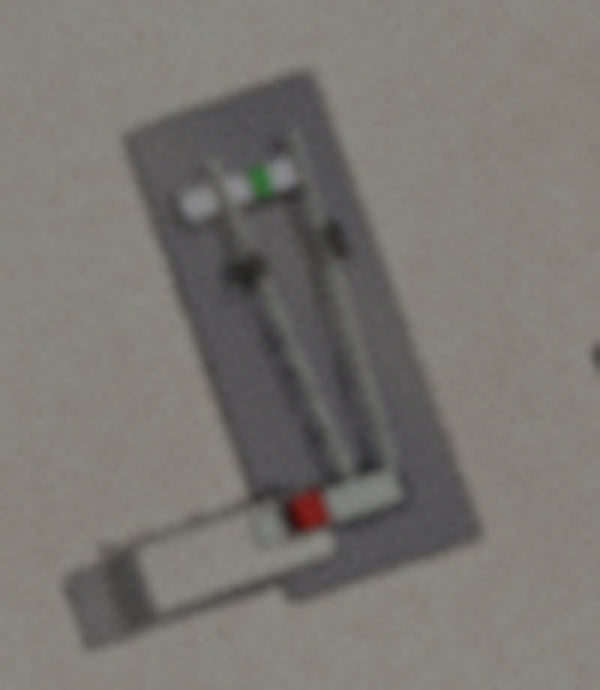

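View pics/scene1.png

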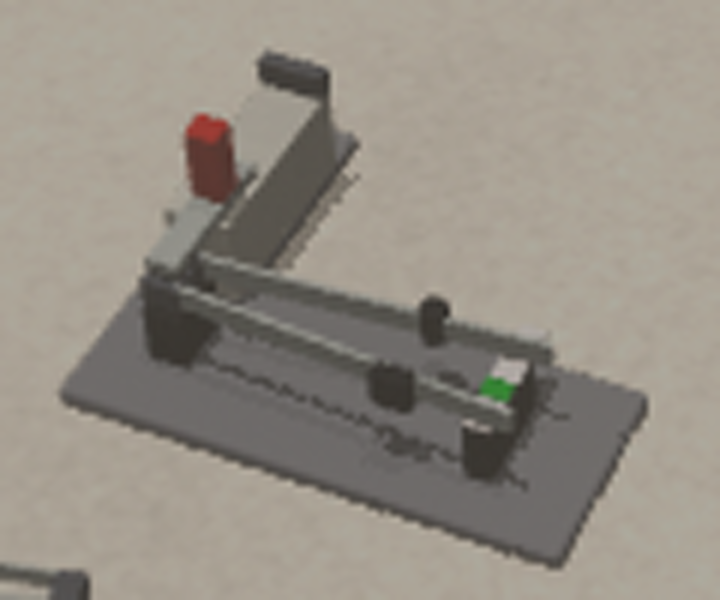

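Run:
```python
from h import *
np.set_printoptions(precision=4,suppress=True)
T=grab("top");S=grab("scene")
g=lambda L,o,s=6:(np.array(L,float)+.5)/s-.5+np.array(o)
print("camT",-T["R"].T@T["t"])
P=plane(T,g([(122,137),(308,70),(482,537),(292,602)],(350,185)),.008);print("plate",P, P.mean(0))
print("lens",[np.linalg.norm(P[i]-P[i-1]) for i in range(4)])
d=(P[1]+P[0]-P[2]-P[3]); print("yaw",np.degrees(np.arctan2(d[1],d[0])), np.degrees(np.arctan2(*(P[0]-P[1]+P[3]-P[2])[[1,0]]))-90)
print("plateS",plane(S,g([(647,397),(560,562),(62,393)],(210,260)),.008))
yaw=np.arctan2(d[1],d[0]);R=np.array([[np.cos(yaw),-np.sin(yaw)],[np.sin(yaw),np.cos(yaw)]])
c=P.mean(0)[:2]
loc=lambda X:(np.atleast_2d(X)[:,:2]-c)@R
print("knob top",k:=plane(T,[(401.0,269.7)],.085),loc(k))
k=plane(S,g([(208,127)],(210,260)),.0935);print("knob S",k,loc(k))
for n,q in dict(left=(245,272),right=(335,240),tipL=(215,160),tipR=(295,130),green=(262,181),rearR=(385,480)).items():
    k=plane(T,g([q],(350,185)),.045 if n!='green' else .035);print(n,k,loc(k))
for n,q in dict(left=(433,303),right=(392,370),tipL=(545,340),tipR=(507,410)).items():
    k=plane(S,g([q],(210,260)),.05);print("S",n,k,loc(k))
B=[(241.3,257.6),(251,260.3),(260.2,262.9),(269.7,265.3),(239,266.6),(248.4,269.4),(257.7,271.8),(236.3,275.8),(267.1,274.5),(245.6,278.3),(255.1,281.3),(264.5,283.9)]
b=plane(T,B,.05);print("blue",b.mean(0),np.ptp(b,0))
B=[(347.8,218.6),(341.0,221.5),(333.8,224.2),(352.2,222.6),(345.0,225.5),(326.8,226.8),(357.2,226.6),(338.2,228.4),(350.0,229.5),(331.3,231.0),(343.0,232.5),(336.0,235.5)]
print("blueS",plane(S,B,.048).mean(0))
```

```text
camT [0.3914 0.0082 1.4892]
plate [[ 0.6775 -0.1213  0.008 ]
 [ 0.7076 -0.2038  0.008 ]
 [ 0.5013 -0.2759  0.008 ]
 [ 0.4732 -0.1928  0.008 ]] [ 0.5899 -0.1985  0.008 ]
lens [np.float64(0.21634138358321803), np.float64(0.08786424483678838), np.float64(0.21856477028039156), np.float64(0.08778122197798648)]
yaw 19.27049041624608 19.362426494694688
plateS [[ 0.6818 -0.1254  0.008 ]
 [ 0.7114 -0.208   0.008 ]
 [ 0.5058 -0.2777  0.008 ]]
knob top [[ 0.5065 -0.1897  0.085 ]] [[-0.0758  0.0358]]
knob S [[ 0.5084 -0.1914  0.0935]] [[-0.0746  0.0336]]
left [[ 0.6118 -0.17    0.045 ]] [[0.0301 0.0197]]
right [[ 0.6257 -0.2087  0.045 ]] [[ 0.0304 -0.0215]]
tipL [[ 0.6603 -0.1579  0.045 ]] [[0.0799 0.0151]]
tipR [[ 0.6735 -0.1925  0.045 ]] [[ 0.0809 -0.0219]]
green [[ 0.653  -0.1792  0.035 ]] [[ 0.066  -0.0026]]
rearR [[ 0.5228 -0.2281  0.045 ]] [[-0.0731 -0.0058]]
S left [[ 0.6118 -0.1722  0.05  ]] [[0.0293 0.0175]]
S right [[ 0.6248 -0.2073  0.05  ]] [[ 0.03   -0.0199]]
S tipL [[ 0.6579 -0.1576  0.05  ]] [[0.0777 0.0162]]
S tipR [[ 0.6715 -0.1929  0.05  ]] [[ 0.0789 -0.0216]]
blue [0.507  0.1794 0.05  ] [0.0665 0.0841 0.    ]
blueS [0.5079 0.1784 0.048 ]
```

The two views agree:
- **Dock:** centre about (0.592, -0.200), yaw about 19.5°.
- **Knob:** about (0.507, -0.190).
- **Tweezers grip:** about (0.6185, -0.190).
- **Blue rack:** (0.507, 0.179).

I'll turn the tool first so its y axis lies along dock y.

Emit:
move_arm --rows '[{"az":-8.2,"jaw":0},{"az":-8.2,"jaw":0},{"az":-8.2,"jaw":0},{"az":-8.2,"jaw":0},{"az":-8.2,"jaw":0},{"jaw":0}]'

```text
schema error: expected keys tx, ty, tz, ax, ay, az, jaw
```

```bash
cat >> h.py <<'E'
from scipy.spatial.transform import Rotation as Ro
def goal(x,y,z,yawdeg=None):
    s=manip.state();q=s["tool_rot"];R=Ro.from_quat(np.r_[q[1:],q[0]]).as_matrix()
    v=R.T@(np.array([x,y,z])-s["tool_pos"]);o="t %.2f pos %s jointpos %s w %.3f F %s\n"%(s["time"],s["tool_pos"].round(4),s["joint_pos"].round(2),s["gripper_width"],s["contact_force"].round(1))
    o+="tool y yaw %.2f  zaxis %s shift mm %s"%(np.degrees(np.arctan2(R[1,1],R[0,1])),R[:,2].round(4),(v*1000).round(1))
    if yawdeg is not None: # desired tool y yaw, z down
        a=np.radians(yawdeg);Y=np.array([np.cos(a),np.sin(a),0]);Z=np.array([0,0,-1.]);X=np.cross(Y,Z)
        o+=" rotvec %s"%np.degrees(Ro.from_matrix(R.T@np.c_[X,Y,Z]).as_rotvec()).round(2)
    print(o)
E
python3 -c "
from h import *
goal(.507,-.1905,.16,109.6)"
```

```text
t 0.30 pos [0.2293 0.5812 0.2309] jointpos [ 1.08  0.05  1.61  0.    1.48 -0.12] w 1.002 F [-0.5 -0.3 -0.3]
tool y yaw 68.47  zaxis [-4.e-04 -6.e-04 -1.e+00] shift mm [-541.6 -615.9   71.2] rotvec [-4.000e-02 -2.000e-02 -4.113e+01]
```

Emit:
move_arm --rows '[{"tx":0,"ty":0,"tz":0,"ax":0,"ay":0,"az":-8.2,"jaw":0},{"tx":0,"ty":0,"tz":0,"ax":0,"ay":0,"az":-8.2,"jaw":0},{"tx":0,"ty":0,"tz":0,"ax":0,"ay":0,"az":-8.2,"jaw":0},{"tx":0,"ty":0,"tz":0,"ax":0,"ay":0,"az":-8.2,"jaw":0},{"tx":0,"ty":0,"tz":0,"ax":0,"ay":0,"az":-8.2,"jaw":0},{"tx":0,"ty":0,"tz":0,"ax":0,"ay":0,"az":0,"jaw":0}]'

```text
time: 0.9
tool_pos: [0.2291, 0.5808, 0.23]
tool_rot: [-0.001, -0.183, 0.983, -0.001]
contact_force: [-0.1, 0.1, -0.3]
gripper_width: 0.997
```

```bash
python3 -c "
from h import *
goal(.507,-.1905,.16,109.6)"
```

```text
t 0.90 pos [0.2291 0.5808 0.23  ] jointpos [ 1.08  0.05  1.61  0.    1.48 -0.86] w 0.997 F [-0.1  0.1 -0.3]
tool y yaw 111.07  zaxis [-0.001  -0.0018 -1.    ] shift mm [  17.8 -819.6   71.2] rotvec [-0.08 -0.09  1.47]
```

Emit:
move_arm --rows '[{"tx":0.001,"ty":-0.048,"tz":0,"ax":0,"ay":0,"az":0,"jaw":0},{"tx":0.001,"ty":-0.048,"tz":0,"ax":0,"ay":0,"az":0,"jaw":0},{"tx":0.001,"ty":-0.048,"tz":0,"ax":0,"ay":0,"az":0,"jaw":0},{"tx":0.001,"ty":-0.048,"tz":0,"ax":0,"ay":0,"az":0,"jaw":0},{"tx":0.001,"ty":-0.048,"tz":0,"ax":0,"ay":0,"az":0,"jaw":0},{"tx":0.001,"ty":-0.048,"tz":0,"ax":0,"ay":0,"az":0,"jaw":0},{"tx":0.001,"ty":-0.048,"tz":0,"ax":0,"ay":0,"az":0,"jaw":0},{"tx":0.001,"ty":-0.048,"tz":0,"ax":0,"ay":0,"az":0,"jaw":0},{"tx":0.001,"ty":-0.048,"tz":0,"ax":0,"ay":0,"az":0,"jaw":0},{"tx":0.001,"ty":-0.048,"tz":0,"ax":0,"ay":0,"az":0,"jaw":0},{"tx":0.001,"ty":-0.048,"tz":0,"ax":0,"ay":0,"az":0,"jaw":0},{"tx":0,"ty":0,"tz":0,"ax":0,"ay":0,"az":0,"jaw":0}]'

```text
time: 2.1
tool_pos: [0.406, 0.0638, 0.2311]
tool_rot: [0.003, -0.164, 0.986, -0.002]
contact_force: [-0.1, 1.1, -0.5]
gripper_width: 0.999
```

```bash
python3 -c "
from h import *
goal(.507,-.1905,.16,109.6)"
```

```text
t 2.10 pos [0.406  0.0638 0.2311] jointpos [-0.02 -0.51  2.08 -0.    1.56 -1.92] w 0.999 F [-0.1  1.1 -0.5]
tool y yaw 108.89  zaxis [ 0.0071 -0.0029 -1.    ] shift mm [ -12.8 -273.    72.5] rotvec [-0.29  0.33 -0.71]
```

Emit:
move_arm --rows '[{"tx":-0.002,"ty":-0.045,"tz":0.01,"ax":0,"ay":0,"az":0,"jaw":0},{"tx":-0.002,"ty":-0.045,"tz":0.01,"ax":0,"ay":0,"az":0,"jaw":0},{"tx":-0.002,"ty":-0.045,"tz":0.01,"ax":0,"ay":0,"az":0,"jaw":0},{"tx":-0.002,"ty":-0.045,"tz":0.01,"ax":0,"ay":0,"az":0,"jaw":0},{"tx":-0.002,"ty":-0.045,"tz":0.01,"ax":0,"ay":0,"az":0,"jaw":0},{"tx":-0.002,"ty":-0.04,"tz":0.01,"ax":0,"ay":0,"az":0,"jaw":0},{"tx":0,"ty":0,"tz":0,"ax":0,"ay":0,"az":0,"jaw":0},{"tx":0,"ty":0,"tz":0,"ax":0,"ay":0,"az":0,"jaw":0}]'

```text
time: 2.9
tool_pos: [0.5072, -0.1882, 0.1721]
tool_rot: [0.007, -0.154, 0.988, -0.0]
contact_force: [-0.1, 0.4, 1.0]
gripper_width: 0.996
```

```bash
python3 -c "
from h import *
goal(.507,-.1905,.064,109.6)"
```

```text
t 2.90 pos [ 0.5072 -0.1882  0.1721] jointpos [-0.5  -0.11  1.88  0.01  1.37 -2.38] w 0.996 F [-0.1  0.4  1. ]
tool y yaw 107.76  zaxis [ 0.0138  0.0013 -0.9999] shift mm [  2.4  -1.8 108.1] rotvec [-0.18  0.77 -1.84]
```

Emit:
move_arm --rows '[{"tx":0.002,"ty":-0.002,"tz":0.02,"ax":0,"ay":0.8,"az":-1.8,"jaw":0},{"tx":0,"ty":0,"tz":0.03,"ax":0,"ay":0,"az":0,"jaw":0},{"tx":0,"ty":0,"tz":0.02,"ax":0,"ay":0,"az":0,"jaw":0},{"tx":0,"ty":0,"tz":0,"ax":0,"ay":0,"az":0,"jaw":0},{"tx":0,"ty":0,"tz":0,"ax":0,"ay":0,"az":0,"jaw":0}]'

```text
time: 3.4
tool_pos: [0.5058, -0.1848, 0.0983]
tool_rot: [-0.0, -0.175, 0.985, -0.002]
contact_force: [0.4, -0.4, 1.0]
gripper_width: 0.996
```

```bash
python3 -c "
from h import *
goal(.507,-.1905,.064,109.6)
for n,c in(('top',(350,200,100,100,6)),('scene',(190,230,120,100,6))):
    f=grab(n);crop(f,*c,f'pics/{n}2.png')"
```

```text
t 3.40 pos [ 0.5058 -0.1848  0.0983] jointpos [-0.49 -0.03  1.93 -0.    1.24 -2.41] w 0.996 F [ 0.4 -0.4  1. ]
tool y yaw 110.11  zaxis [-2.0e-04 -3.8e-03 -1.0e+00] shift mm [ 0.8 -5.7 34.3] rotvec [-0.2  -0.08  0.51]
```

View pics/scene2.png

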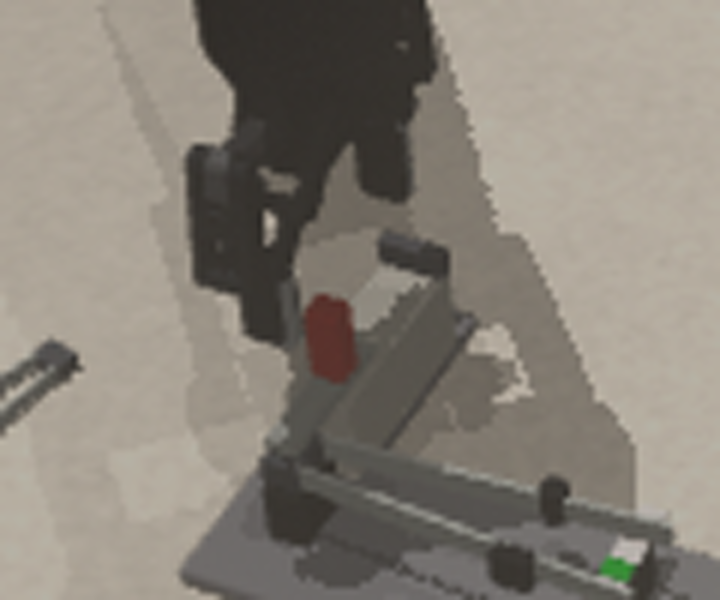

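The knob (330,335 in the zoom) stands between the open fingers. I'll correct y and descend.

Emit:
move_arm --rows '[{"tx":0.001,"ty":-0.006,"tz":0.005,"ax":0,"ay":0,"az":0.4,"jaw":0},{"tx":0,"ty":0,"tz":0.015,"ax":0,"ay":0,"az":0,"jaw":0},{"tx":0,"ty":0,"tz":0.013,"ax":0,"ay":0,"az":0,"jaw":0},{"tx":0,"ty":0,"tz":0,"ax":0,"ay":0,"az":0,"jaw":0}]'

```text
time: 3.9
tool_pos: [0.5095, -0.1928, 0.0668]
tool_rot: [0.003, -0.171, 0.985, -0.004]
contact_force: [1.0, -0.1, -1.0]
gripper_width: 1.006
```

```bash
python3 -c "
from h import *
goal(.507,-.1905,.064,109.6)"
```

```text
t 3.90 pos [ 0.5095 -0.1928  0.0668] jointpos [-0.5   0.02  1.94 -0.    1.18 -2.41] w 1.006 F [ 1.  -0.1 -1. ]
tool y yaw 109.68  zaxis [ 0.0064 -0.0075 -1.    ] shift mm [1.6 3.  2.8] rotvec [-0.53  0.2   0.08]
```

Emit:
move_arm --rows '[{"tx":0.002,"ty":0.003,"tz":0.002,"ax":0,"ay":0,"az":0,"jaw":60},{"tx":0,"ty":0,"tz":0,"ax":0,"ay":0,"az":0,"jaw":130},{"tx":0,"ty":0,"tz":0,"ax":0,"ay":0,"az":0,"jaw":240},{"tx":0,"ty":0,"tz":0,"ax":0,"ay":0,"az":0,"jaw":240},{"tx":0,"ty":0,"tz":0,"ax":0,"ay":0,"az":0,"jaw":240},{"tx":0,"ty":0,"tz":0,"ax":0,"ay":0,"az":0,"jaw":240},{"tx":0,"ty":0,"tz":0,"ax":0,"ay":0,"az":0,"jaw":240},{"tx":0,"ty":0,"tz":0,"ax":0,"ay":0,"az":0,"jaw":240}]'

```text
time: 4.7
tool_pos: [0.5062, -0.1905, 0.0646]
tool_rot: [0.002, -0.17, 0.985, -0.004]
contact_force: [-0.4, -0.2, -1.1]
gripper_width: 0.152
```

```bash
python3 -c "
from h import *
goal(.507,-.1905,.064,109.6)"
```

```text
t 4.70 pos [ 0.5062 -0.1905  0.0646] jointpos [-0.5   0.01  1.95 -0.    1.17 -2.41] w 0.152 F [-0.4 -0.2 -1.1]
tool y yaw 109.61  zaxis [ 0.0062 -0.0069 -1.    ] shift mm [-0.7 -0.2  0.6] rotvec [-0.49  0.2   0.01]
```

Emit:
move_arm --rows '[{"tx":0,"ty":0.008,"tz":0,"ax":0,"ay":0,"az":0,"jaw":240},{"tx":0,"ty":0.008,"tz":0,"ax":0,"ay":0,"az":0,"jaw":240},{"tx":0,"ty":0.008,"tz":0,"ax":0,"ay":0,"az":0,"jaw":240},{"tx":0,"ty":0.005,"tz":0,"ax":0,"ay":0,"az":0,"jaw":240},{"tx":0,"ty":0,"tz":0,"ax":0,"ay":0,"az":0,"jaw":240}]'

```text
time: 5.2
tool_pos: [0.4962, -0.1614, 0.0646]
tool_rot: [0.003, -0.17, 0.985, -0.005]
contact_force: [0.9, -2.6, -2.3]
gripper_width: 0.151
```

```bash
python3 -c "
from h import *
goal(.507,-.1905,.064,109.6)"
```

```text
t 5.20 pos [ 0.4962 -0.1614  0.0646] jointpos [-0.45 -0.03  1.99 -0.    1.17 -2.37] w 0.151 F [ 0.9 -2.6 -2.3]
tool y yaw 109.61  zaxis [ 0.0081 -0.0087 -0.9999] shift mm [ -0.4 -31.    0.9] rotvec [-0.63  0.27  0.01]
```

31 mm has slid with about 2 N of friction. I'll continue to the stop.

Emit:
move_arm --rows '[{"tx":0,"ty":0.004,"tz":0,"ax":0,"ay":0,"az":0,"jaw":240},{"tx":0,"ty":0.003,"tz":0,"ax":0,"ay":0,"az":0,"jaw":240},{"tx":0,"ty":0.003,"tz":0,"ax":0,"ay":0,"az":0,"jaw":240}]'

```text
time: 5.5
tool_pos: [0.4932, -0.1525, 0.0646]
tool_rot: [0.004, -0.171, 0.985, -0.007]
contact_force: [5.3, -12.9, -7.9]
gripper_width: 0.153
```

```bash
python3 -c "
from h import *
goal(.507,-.1905,.064,109.6)"
```

```text
t 5.50 pos [ 0.4932 -0.1525  0.0646] jointpos [-0.44 -0.05  2.01 -0.01  1.17 -2.35] w 0.153 F [  5.3 -12.9  -7.9]
tool y yaw 109.64  zaxis [ 0.0099 -0.0122 -0.9999] shift mm [ -0.2 -40.4   1.2] rotvec [-0.85  0.3   0.04]
```

The force rose to 14 N after 40 mm, so it's at the stop. I'll push lightly, hold, then open and lift.

Emit:
move_arm --rows '[{"tx":0,"ty":0.001,"tz":0,"ax":0,"ay":0,"az":0,"jaw":240},{"tx":0,"ty":0.001,"tz":0,"ax":0,"ay":0,"az":0,"jaw":240},{"tx":0,"ty":0,"tz":0,"ax":0,"ay":0,"az":0,"jaw":240},{"tx":0,"ty":0,"tz":0,"ax":0,"ay":0,"az":0,"jaw":240}]'

```text
time: 5.9
tool_pos: [0.4932, -0.1527, 0.0646]
tool_rot: [0.005, -0.17, 0.985, -0.01]
contact_force: [1.4, -2.7, -1.8]
gripper_width: 0.154
```

```bash
python3 -c "
from h import *
goal(.507,-.1905,.064,109.6)
for n,c in(('scene',(190,230,120,100,6)),):
    f=grab(n);crop(f,*c,f'pics/{n}3.png')"
```

```text
t 5.90 pos [ 0.4932 -0.1527  0.0646] jointpos [-0.44 -0.05  2.01 -0.01  1.16 -2.35] w 0.154 F [ 1.4 -2.7 -1.8]
tool y yaw 109.60  zaxis [ 0.0128 -0.0174 -0.9998] shift mm [ -0.3 -40.3   1.4] rotvec [-1.19  0.36  0.01]
```

View pics/scene3.png

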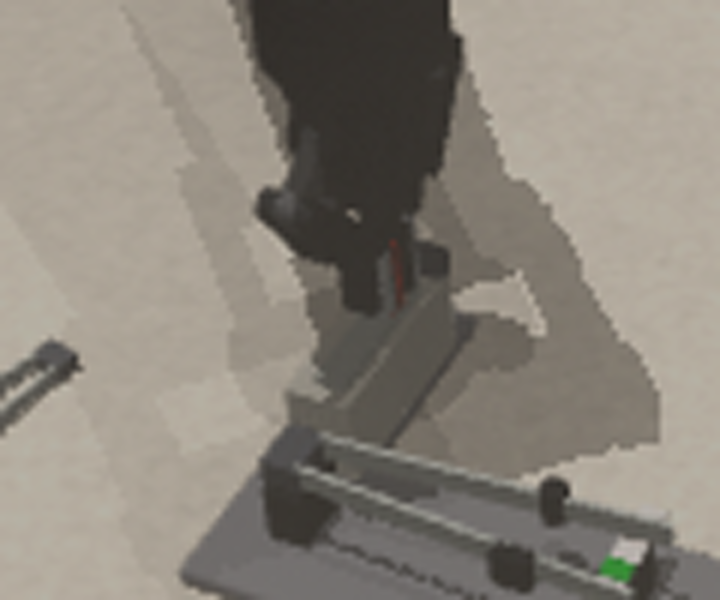

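The bolt is clear of the tweezers' rear end and the knob sits close to the far end post. I'll open only slightly, lift, then open fully.

Emit:
move_arm --rows '[{"tx":0,"ty":0,"tz":0,"ax":0,"ay":0,"az":0,"jaw":190},{"tx":0,"ty":0,"tz":0,"ax":0,"ay":0,"az":0,"jaw":190},{"tx":0,"ty":0,"tz":0,"ax":0,"ay":0,"az":0,"jaw":190},{"tx":0,"ty":0,"tz":-0.02,"ax":-1.2,"ay":0.4,"az":0,"jaw":190},{"tx":0,"ty":0,"tz":-0.04,"ax":0,"ay":0,"az":0,"jaw":190},{"tx":0,"ty":0,"tz":-0.03,"ax":0,"ay":0,"az":0,"jaw":120},{"tx":0,"ty":0,"tz":0,"ax":0,"ay":0,"az":0,"jaw":0},{"tx":0,"ty":0,"tz":0,"ax":0,"ay":0,"az":0,"jaw":0}]'

```text
time: 6.75
tool_pos: [0.4913, -0.1502, 0.1564]
tool_rot: [-0.003, -0.172, 0.985, 0.002]
contact_force: [-0.5, 0.2, -0.8]
gripper_width: 0.755
```

```bash
python3 -c "
from h import *
goal(.6185,-.190,.15,109.8)
for n,c in(('scene',(190,230,120,100,6)),('top',(350,185,100,115,6))):
    f=grab(n);crop(f,*c,f'pics/{n}4.png')
    print(cents(f,masks(f)['red']&(np.arange(480)>260)[:,None]))"
```

```text
t 6.75 pos [ 0.4913 -0.1502  0.1564] jointpos [-0.44 -0.15  1.94  0.    1.36 -2.36] w 0.755 F [-0.5  0.2 -0.8]
tool y yaw 109.76  zaxis [-0.0067  0.0039 -1.    ] shift mm [-106.3  -80.5    5.4] rotvec [ 0.34 -0.29 -0.04]
[]
[(np.int32(65), array([411.2, 263.6])), (np.int32(5), array([420.4, 269.2])), (np.int32(7), array([423.1, 272.1])), (np.int32(4), array([427.5, 282.5])), (np.int32(3), array([424.3, 289. ])), (np.int32(4), array([426.8, 290. ])), (np.int32(5), array([424. , 293.8])), (np.int32(6), array([421.7, 299.2])), (np.int32(5), array([419.2, 302.8])), (np.int32(6), array([420.7, 306.5])), (np.int32(8), array([417.5, 310.5])), (np.int32(3), array([414.3, 314. ])), (np.int32(4), array([417.2, 315. ])), (np.int32(9), array([413.2, 319.6])), (np.int32(11), array([413.1, 324.9])), (np.int32(5), array([409.8, 331.6]))]
```

View pics/scene4.png

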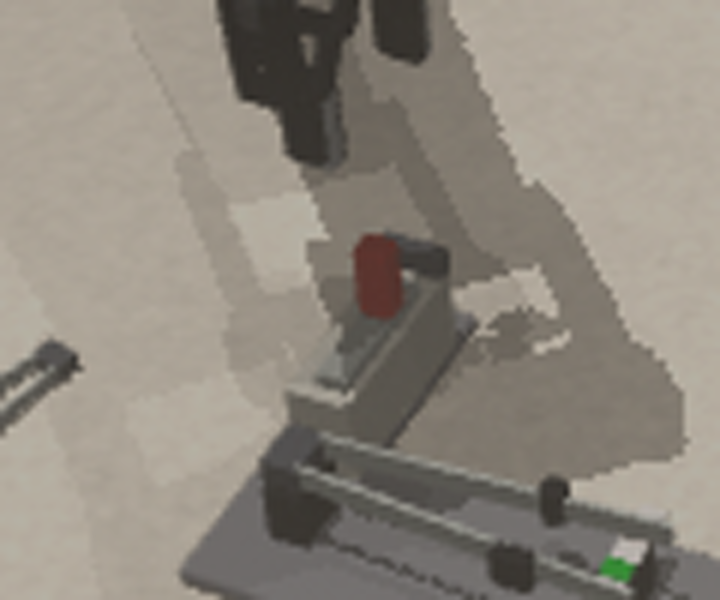

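View pics/top4.png

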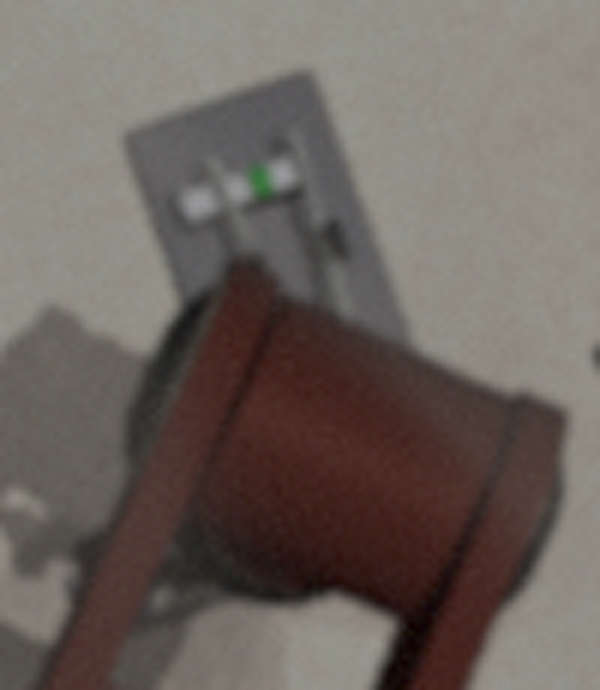

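The lock knob is now against the end post. Next I'll move over the grips, offset about 6.5 mm to the right so the stiff jaw stays put during the squeeze.

Emit:
move_arm --rows '[{"tx":-0.036,"ty":-0.028,"tz":0,"ax":0.3,"ay":-0.3,"az":0,"jaw":0},{"tx":-0.036,"ty":-0.028,"tz":0,"ax":0,"ay":0,"az":0,"jaw":0},{"tx":-0.034,"ty":-0.028,"tz":0,"ax":0,"ay":0,"az":0,"jaw":0},{"tx":0,"ty":0,"tz":0,"ax":0,"ay":0,"az":0,"jaw":0},{"tx":0,"ty":0,"tz":0,"ax":0,"ay":0,"az":0,"jaw":0}]'

```text
time: 7.35
tool_pos: [0.6162, -0.1912, 0.1399]
tool_rot: [-0.009, -0.172, 0.985, 0.007]
contact_force: [-0.4, -0.3, -0.1]
gripper_width: 1.0
```

```bash
python3 -c "
from h import *
goal(.620,-.195,.021,110)"
```

```text
t 7.35 pos [ 0.6162 -0.1912  0.1399] jointpos [-0.42  0.18  1.63  0.    1.35 -2.33] w 1.000 F [-0.4 -0.3 -0.1]
tool y yaw 109.76  zaxis [-0.0208  0.01   -0.9997] shift mm [ -4.2  -6.9 118.8] rotvec [ 0.94 -0.93 -0.23]
```

Emit:
move_arm --rows '[{"tx":-0.004,"ty":-0.006,"tz":0.02,"ax":0.9,"ay":-0.9,"az":-0.2,"jaw":0},{"tx":0,"ty":0,"tz":0.03,"ax":0,"ay":0,"az":0,"jaw":0},{"tx":0,"ty":0,"tz":0,"ax":0,"ay":0,"az":0,"jaw":0},{"tx":0,"ty":0,"tz":0,"ax":0,"ay":0,"az":0,"jaw":0}]'

```text
time: 7.75
tool_pos: [0.618, -0.1937, 0.0865]
tool_rot: [-0.002, -0.174, 0.985, 0.001]
contact_force: [0.8, 0.3, -0.0]
gripper_width: 0.999
```

```bash
python3 -c "
from h import *
goal(.620,-.195,.021,110)
f=grab('scene');crop(f,210,240,120,100,6,f'pics/s5.png')"
```

```text
t 7.75 pos [ 0.618  -0.1937  0.0865] jointpos [-0.42  0.23  1.67  0.    1.25 -2.34] w 0.999 F [ 0.8  0.3 -0. ]
tool y yaw 109.99  zaxis [-0.0044  0.0022 -1.    ] shift mm [-1.7 -2.1 65.5] rotvec [ 0.2  -0.19 -0.01]
```

View pics/s5.png

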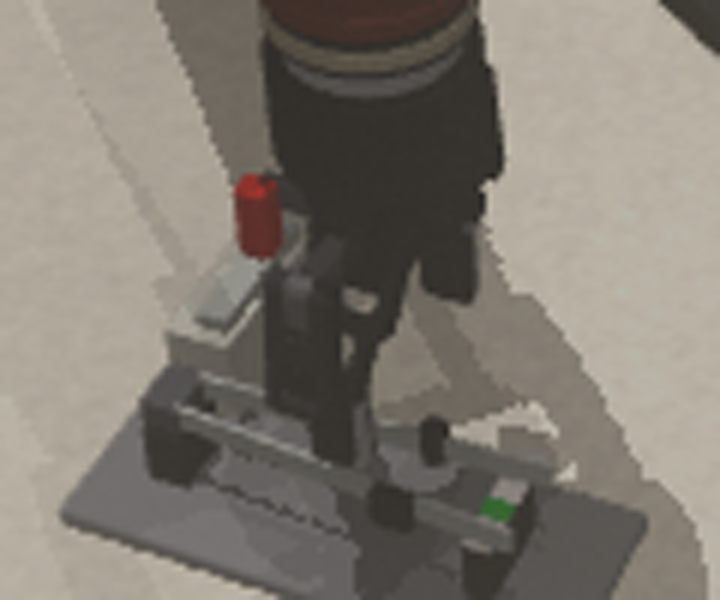

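Emit:
move_arm --rows '[{"tx":-0.002,"ty":-0.002,"tz":0.025,"ax":0.2,"ay":-0.2,"az":0,"jaw":0},{"tx":0,"ty":0,"tz":0.022,"ax":0,"ay":0,"az":0,"jaw":0},{"tx":0,"ty":0,"tz":0.01,"ax":0,"ay":0,"az":0,"jaw":0},{"tx":0,"ty":0,"tz":0,"ax":0,"ay":0,"az":0,"jaw":0}]'

```text
time: 8.2
tool_pos: [0.6233, -0.1959, 0.0357]
tool_rot: [0.004, -0.174, 0.985, -0.003]
contact_force: [-0.5, 0.2, -0.4]
gripper_width: 1.001
```

```bash
python3 -c "
from h import *
goal(.620,-.195,.021,110)"
```

```text
t 8.20 pos [ 0.6233 -0.1959  0.0357] jointpos [-0.42  0.3   1.68  0.    1.15 -2.34] w 1.001 F [-0.5  0.2 -0.4]
tool y yaw 110.00  zaxis [ 0.0095 -0.0041 -0.9999] shift mm [ 2.9  2.1 14.7] rotvec [-0.41  0.43  0.01]
```

Emit:
move_arm --rows '[{"tx":0.003,"ty":0.002,"tz":0.01,"ax":-0.4,"ay":0.4,"az":0,"jaw":0},{"tx":0,"ty":0,"tz":0.004,"ax":0,"ay":0,"az":0,"jaw":0},{"tx":0,"ty":0,"tz":0,"ax":0,"ay":0,"az":0,"jaw":0}]'

```text
time: 8.5
tool_pos: [0.6217, -0.1959, 0.0247]
tool_rot: [0.002, -0.174, 0.985, -0.001]
contact_force: [0.4, -1.0, -0.9]
gripper_width: 1.001
```

```bash
python3 -c "
from h import *
goal(.620,-.195,.021,110)
f=grab('scene');crop(f,210,240,120,100,6,f'pics/s6.png')
f=grab('top');crop(f,350,185,100,100,6,f'pics/t6.png')"
```

```text
t 8.50 pos [ 0.6217 -0.1959  0.0247] jointpos [-0.42  0.31  1.69  0.    1.14 -2.34] w 1.001 F [ 0.4 -1.  -0.9]
tool y yaw 110.01  zaxis [ 0.0048 -0.0018 -1.    ] shift mm [1.3 1.4 3.7] rotvec [-0.19  0.22  0.01]
```

View pics/s6.png

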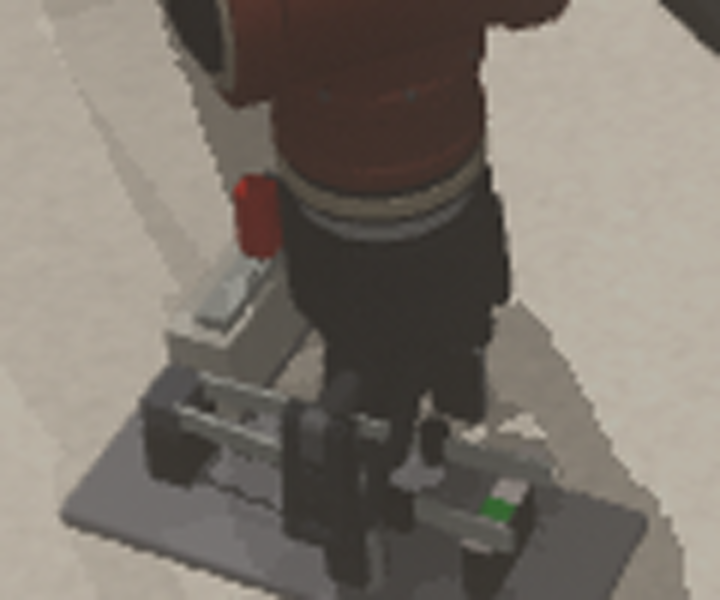

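View pics/t6.png

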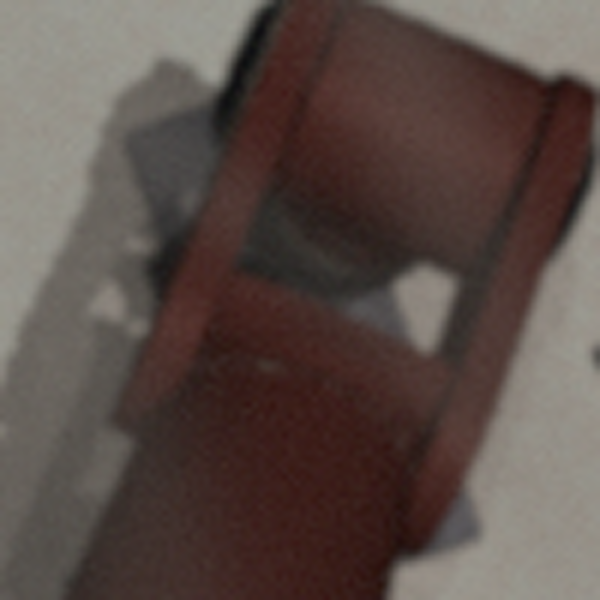

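The scene view shows the right finger outside the right grip (pad about 372,550, grip about 395,505) and the left finger outside the left grip (432,440). I'll go down 3 mm and close in steps.

Emit:
move_arm --rows '[{"tx":0.001,"ty":0.001,"tz":0.003,"ax":0,"ay":0,"az":0,"jaw":60},{"tx":0,"ty":0,"tz":0,"ax":0,"ay":0,"az":0,"jaw":80},{"tx":0,"ty":0,"tz":0,"ax":0,"ay":0,"az":0,"jaw":100},{"tx":0,"ty":0,"tz":0,"ax":0,"ay":0,"az":0,"jaw":110},{"tx":0,"ty":0,"tz":0,"ax":0,"ay":0,"az":0,"jaw":110},{"tx":0,"ty":0,"tz":0,"ax":0,"ay":0,"az":0,"jaw":110}]'

```text
time: 9.2
tool_pos: [0.6211, -0.1954, 0.0229]
tool_rot: [0.003, -0.174, 0.985, -0.002]
contact_force: [-1.2, 0.1, 0.3]
gripper_width: 0.566
```

```bash
python3 -c "
from h import *
goal(.620,-.195,.021,110)
f=grab('scene');crop(f,210,240,120,100,6,f'pics/s7.png')"
```

```text
t 9.20 pos [ 0.6211 -0.1954  0.0229] jointpos [-0.42  0.31  1.69  0.    1.13 -2.34] w 0.566 F [-1.2  0.1  0.3]
tool y yaw 110.02  zaxis [ 0.0066 -0.0023 -1.    ] shift mm [0.9 0.7 1.9] rotvec [-0.25  0.31  0.02]
```

View pics/s7.png

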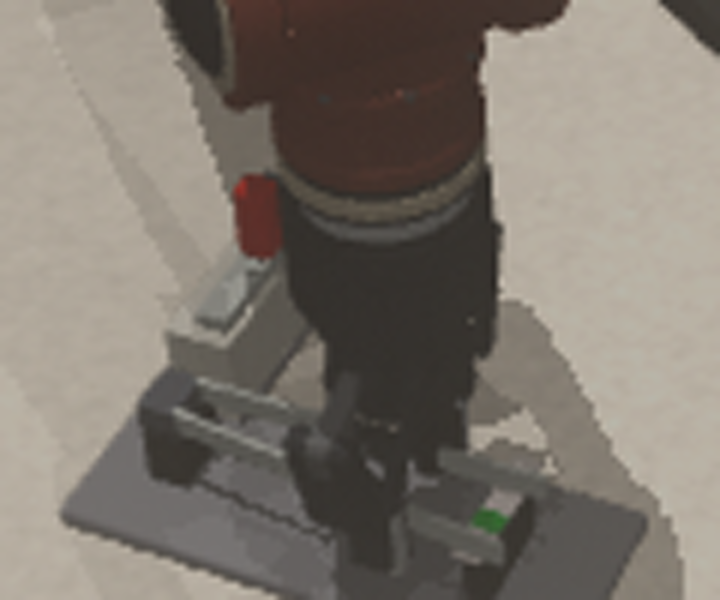

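The tweezers slid about 6 mm right with the left finger, as the offset makes them do. Further closing takes them back. Closing on.

Emit:
move_arm --rows '[{"tx":0,"ty":0,"tz":0,"ax":0,"ay":0,"az":0,"jaw":120},{"tx":0,"ty":0,"tz":0,"ax":0,"ay":0,"az":0,"jaw":130},{"tx":0,"ty":0,"tz":0,"ax":0,"ay":0,"az":0,"jaw":140},{"tx":0,"ty":0,"tz":0,"ax":0,"ay":0,"az":0,"jaw":148},{"tx":0,"ty":0,"tz":0,"ax":0,"ay":0,"az":0,"jaw":152},{"tx":0,"ty":0,"tz":0,"ax":0,"ay":0,"az":0,"jaw":152},{"tx":0,"ty":0,"tz":0,"ax":0,"ay":0,"az":0,"jaw":152}]'

```text
time: 9.95
tool_pos: [0.6224, -0.1967, 0.0246]
tool_rot: [0.004, -0.174, 0.985, -0.003]
contact_force: [-0.0, -0.9, 1.3]
gripper_width: 0.406
```

```bash
python3 -c "
from h import *
goal(.620,-.195,.021,110)
f=grab('scene');crop(f,240,270,80,80,7,f'pics/s8.png')"
```

```text
t 9.95 pos [ 0.6224 -0.1967  0.0246] jointpos [-0.42  0.31  1.69 -0.    1.13 -2.34] w 0.406 F [-0.  -0.9  1.3]
tool y yaw 110.01  zaxis [ 0.0096 -0.0045 -0.9999] shift mm [1.7 2.5 3.5] rotvec [-0.43  0.43  0.02]
```

View pics/s8.png

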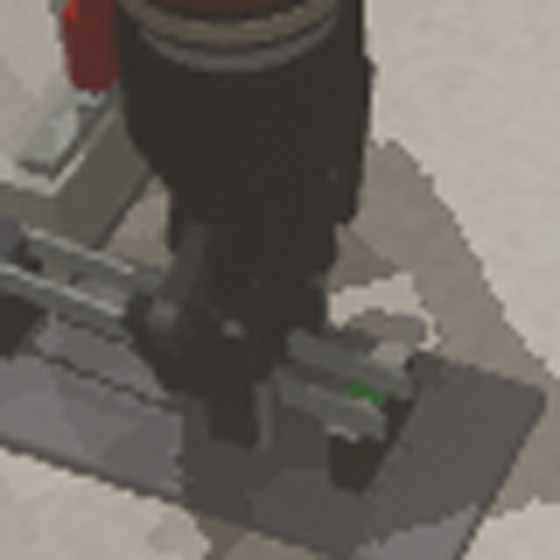

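The jaws have closed onto the green area, at an opening of about 34.5 mm. Setting jaw 154 and lifting.

Emit:
move_arm --rows '[{"tx":0,"ty":0,"tz":0,"ax":0,"ay":0,"az":0,"jaw":154},{"tx":0,"ty":0,"tz":-0.004,"ax":0,"ay":0,"az":0,"jaw":154},{"tx":0,"ty":0,"tz":-0.008,"ax":0,"ay":0,"az":0,"jaw":154},{"tx":0,"ty":0,"tz":-0.012,"ax":0,"ay":0,"az":0,"jaw":154},{"tx":0,"ty":0,"tz":-0.015,"ax":0,"ay":0,"az":0,"jaw":154},{"tx":0,"ty":0,"tz":-0.015,"ax":0,"ay":0,"az":0,"jaw":154},{"tx":0,"ty":0,"tz":-0.015,"ax":0,"ay":0,"az":0,"jaw":154},{"tx":0,"ty":0,"tz":-0.01,"ax":0,"ay":0,"az":0,"jaw":154},{"tx":0,"ty":0,"tz":0,"ax":0,"ay":0,"az":0,"jaw":154}]'

```text
time: 10.9
tool_pos: [0.6215, -0.1954, 0.1112]
tool_rot: [0.005, -0.174, 0.985, -0.002]
contact_force: [1.1, -0.2, -0.1]
gripper_width: 0.396
```

```bash
python3 -c "
from h import *
goal(.620,-.195,.12,110)
f=grab('scene');crop(f,220,220,110,110,6,f'pics/s9.png')
f=grab('top');crop(f,350,165,100,110,6,f'pics/t9.png')"
```

```text
t 10.90 pos [ 0.6215 -0.1954  0.1112] jointpos [-0.42  0.2   1.65  0.    1.27 -2.34] w 0.396 F [ 1.1 -0.2 -0.1]
tool y yaw 110.01  zaxis [ 0.0097 -0.003  -0.9999] shift mm [ 1.2  0.8 -8.8] rotvec [-0.35  0.47  0.01]
```

View pics/s9.png

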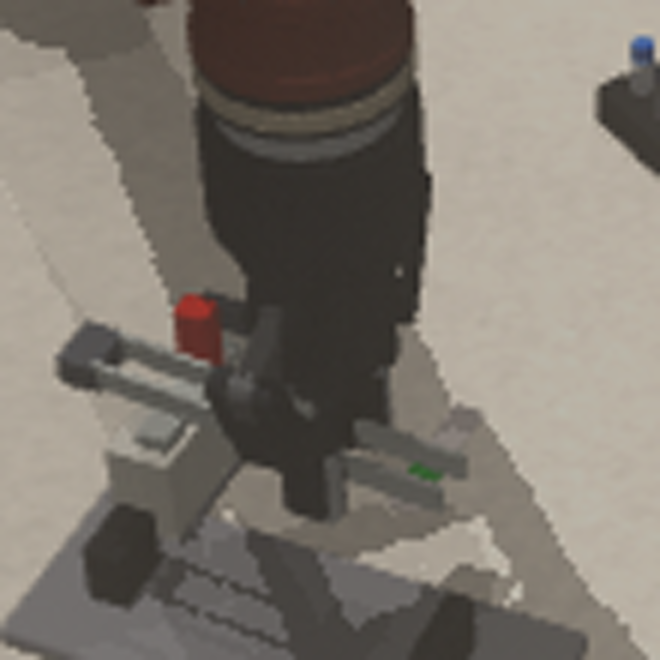

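View pics/t9.png

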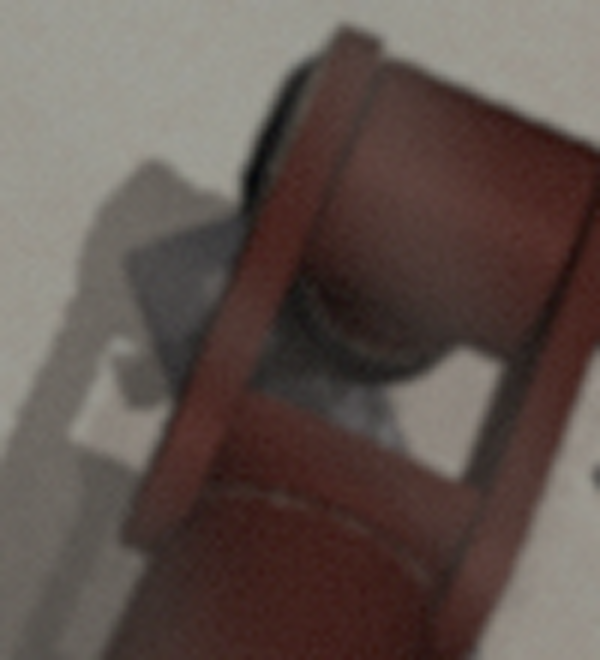

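The tweezers are held and lifted level. I'll raise them and swing the tips toward -y (tool y yaw 20°), so both cameras can see the gauge past the wrist.

Emit:
move_arm --rows '[{"tx":0,"ty":0,"tz":-0.01,"ax":0,"ay":0,"az":0,"jaw":154},{"tx":0,"ty":0.01,"tz":-0.015,"ax":0,"ay":0,"az":0,"jaw":154},{"tx":0,"ty":0.02,"tz":-0.015,"ax":0,"ay":0,"az":0,"jaw":154},{"tx":0,"ty":0.03,"tz":-0.01,"ax":0,"ay":0,"az":0,"jaw":154},{"tx":0,"ty":0.03,"tz":0,"ax":0,"ay":0,"az":0,"jaw":154},{"tx":0,"ty":0.03,"tz":0,"ax":0,"ay":0,"az":0,"jaw":154},{"tx":0,"ty":0.03,"tz":0,"ax":0,"ay":0,"az":0,"jaw":154},{"tx":0,"ty":0.03,"tz":0,"ax":0,"ay":0,"az":0,"jaw":154},{"tx":0,"ty":0.02,"tz":0,"ax":0,"ay":0,"az":0,"jaw":154},{"tx":0,"ty":0.01,"tz":0,"ax":0,"ay":0,"az":0,"jaw":154},{"tx":0,"ty":0,"tz":0,"ax":0,"ay":0,"az":0,"jaw":154}]'

```text
time: 12.1
tool_pos: [0.5424, 0.0141, 0.1655]
tool_rot: [0.003, -0.174, 0.985, 0.001]
contact_force: [-0.0, -0.8, -0.5]
gripper_width: 0.401
```

```bash
python3 -c "
from h import *
goal(.4934,.2263,.16,20)"
```

```text
t 12.10 pos [0.5424 0.0141 0.1655] jointpos [-0.11 -0.1   1.87  0.    1.36 -2.03] w 0.401 F [-0.  -0.8 -0.5]
tool y yaw 109.99  zaxis [ 0.0052  0.002  -1.    ] shift mm [-26.5 216.1   5.7] rotvec [ 0.26  0.24 89.99]
```

Now rotating in place by +90° about tool z.

Emit:
move_arm --rows '[{"tx":0,"ty":0,"tz":0,"ax":0,"ay":0,"az":4,"jaw":154},{"tx":0,"ty":0,"tz":0,"ax":0,"ay":0,"az":8,"jaw":154},{"tx":0,"ty":0,"tz":0,"ax":0,"ay":0,"az":8,"jaw":154},{"tx":0,"ty":0,"tz":0,"ax":0,"ay":0,"az":8,"jaw":154},{"tx":0,"ty":0,"tz":0,"ax":0,"ay":0,"az":8,"jaw":154},{"tx":0,"ty":0,"tz":0,"ax":0,"ay":0,"az":8,"jaw":154},{"tx":0,"ty":0,"tz":0,"ax":0,"ay":0,"az":8,"jaw":154},{"tx":0,"ty":0,"tz":0,"ax":0,"ay":0,"az":8,"jaw":154},{"tx":0,"ty":0,"tz":0,"ax":0,"ay":0,"az":8,"jaw":154},{"tx":0,"ty":0,"tz":0,"ax":0,"ay":0,"az":8,"jaw":154},{"tx":0,"ty":0,"tz":0,"ax":0,"ay":0,"az":6,"jaw":154},{"tx":0,"ty":0,"tz":0,"ax":0,"ay":0,"az":0,"jaw":154}]'

```text
time: 13.3
tool_pos: [0.5459, 0.0034, 0.1685]
tool_rot: [0.004, 0.545, 0.839, 0.0]
contact_force: [0.2, -0.2, -1.2]
gripper_width: 0.397
```

```bash
python3 -c "
from h import *
goal(.4934,.2263,.16,20)"
```

```text
t 13.30 pos [0.5459 0.0034 0.1685] jointpos [-0.13 -0.09  1.86 -0.    1.36 -0.55] w 0.397 F [ 0.2 -0.2 -1.2]
tool y yaw 23.99  zaxis [ 0.0067 -0.0042 -1.    ] shift mm [225.   42.6   7.2] rotvec [0.26 0.37 3.99]
```

Emit:
move_arm --rows '[{"tx":0.012,"ty":0.002,"tz":0,"ax":0.2,"ay":0.3,"az":4,"jaw":154},{"tx":0.025,"ty":0.003,"tz":0,"ax":0,"ay":0,"az":0,"jaw":154},{"tx":0.03,"ty":0.004,"tz":0,"ax":0,"ay":0,"az":0,"jaw":154},{"tx":0.03,"ty":0.004,"tz":0,"ax":0,"ay":0,"az":0,"jaw":154},{"tx":0.03,"ty":0.004,"tz":0,"ax":0,"ay":0,"az":0,"jaw":154},{"tx":0.03,"ty":0.004,"tz":0,"ax":0,"ay":0,"az":0,"jaw":154},{"tx":0.03,"ty":0.004,"tz":0,"ax":0,"ay":0,"az":0,"jaw":154},{"tx":0.02,"ty":0.003,"tz":0,"ax":0,"ay":0,"az":0,"jaw":154},{"tx":0.012,"ty":0.002,"tz":0,"ax":0,"ay":0,"az":0,"jaw":154},{"tx":0,"ty":0,"tz":0,"ax":0,"ay":0,"az":0,"jaw":154},{"tx":0,"ty":0,"tz":0,"ax":0,"ay":0,"az":0,"jaw":154}]'

```text
time: 14.4
tool_pos: [0.5001, 0.2197, 0.1696]
tool_rot: [0.003, 0.569, 0.823, -0.001]
contact_force: [0.8, 1.2, -0.1]
gripper_width: 0.401
```

```bash
python3 -c "
from h import *
goal(.4934,.2263,.092,20)
f=grab('scene');crop(f,290,170,100,80,7,f'pics/s10.png')
f=grab('top');crop(f,200,190,110,110,5,f'pics/t10.png')"
```

```text
t 14.40 pos [0.5001 0.2197 0.1696] jointpos [ 0.28 -0.09  1.86 -0.01  1.37 -0.08] w 0.401 F [ 0.8  1.2 -0.1]
tool y yaw 20.69  zaxis [ 0.0036 -0.0049 -1.    ] shift mm [ 9.  -4.1 77.5] rotvec [0.1  0.33 0.69]
```

View pics/s10.png

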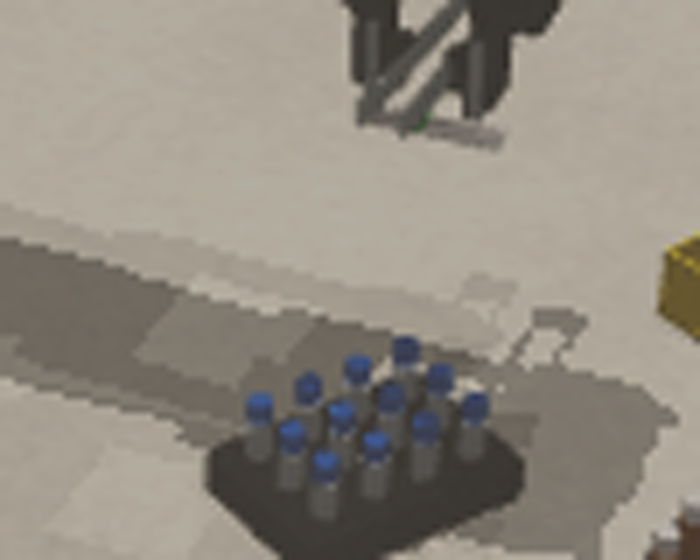

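View pics/t10.png

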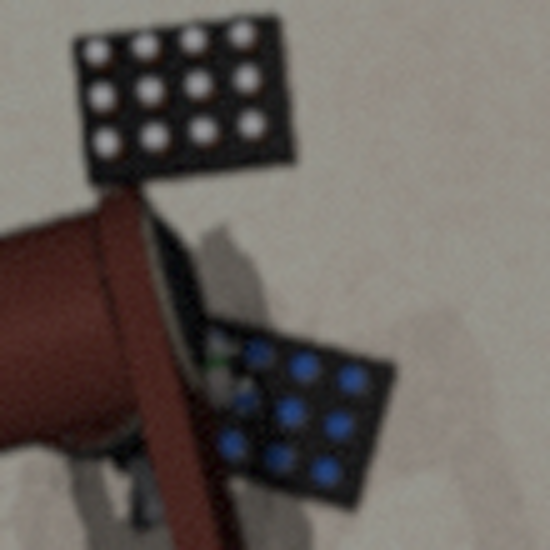

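The top view shows the tips and green gauge at the blue rack's left part. I'll descend and correct.

Emit:
move_arm --rows '[{"tx":0.004,"ty":-0.002,"tz":0.008,"ax":0.1,"ay":0.3,"az":0.7,"jaw":154},{"tx":0.003,"ty":-0.001,"tz":0.012,"ax":0,"ay":0,"az":0,"jaw":154},{"tx":0.002,"ty":-0.001,"tz":0.012,"ax":0,"ay":0,"az":0,"jaw":154},{"tx":0,"ty":0,"tz":0.012,"ax":0,"ay":0,"az":0,"jaw":154},{"tx":0,"ty":0,"tz":0.012,"ax":0,"ay":0,"az":0,"jaw":154},{"tx":0,"ty":0,"tz":0.006,"ax":0,"ay":0,"az":0,"jaw":154},{"tx":0,"ty":0,"tz":0,"ax":0,"ay":0,"az":0,"jaw":154},{"tx":0,"ty":0,"tz":0,"ax":0,"ay":0,"az":0,"jaw":154}]'

```text
time: 15.3
tool_pos: [0.4917, 0.224, 0.0994]
tool_rot: [-0.001, 0.576, 0.818, -0.002]
contact_force: [0.1, 0.4, -0.8]
gripper_width: 0.4
```

```bash
python3 -c "
from h import *
goal(.4934,.2263,.095,20)
f=grab('scene');crop(f,290,170,100,80,7,f'pics/s11.png')
f=grab('top');crop(f,210,230,75,75,8,f'pics/t11.png')"
```

```text
t 15.30 pos [0.4917 0.224  0.0994] jointpos [ 0.29 -0.03  1.92 -0.    1.25 -0.05] w 0.400 F [ 0.1  0.4 -0.8]
tool y yaw 19.68  zaxis [-0.0046 -0.0019 -1.    ] shift mm [1.6 2.4 4.4] rotvec [-0.28  0.01 -0.32]
```

View pics/s11.png

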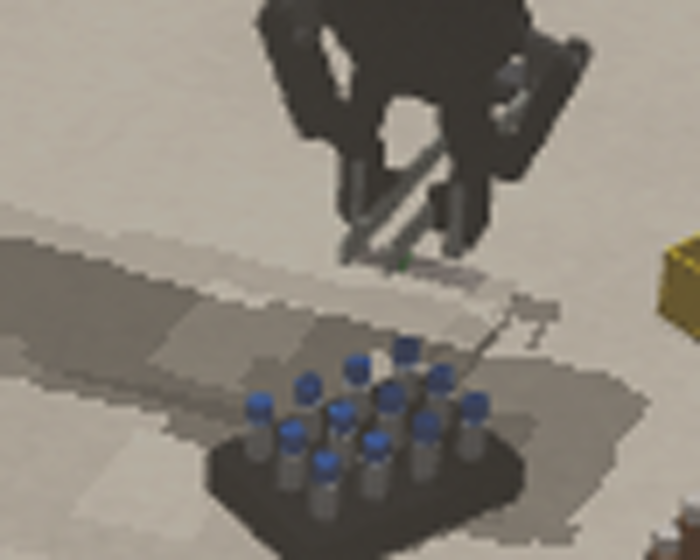

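View pics/t11.png

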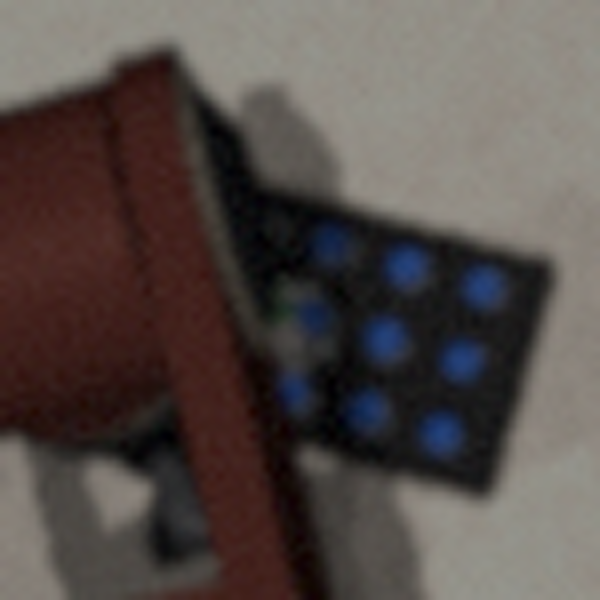

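```bash
python3 -c "
from h import *
np.set_printoptions(precision=4,suppress=True)
s=grab('scene');t=grab('top')
for k in range(7):
    if k==0: S=s['color'].astype(float);T=t['color'].astype(float)
    else: S+=grab('scene')['color'];T+=grab('top')['color']
S/=7;T/=7
def en(A,x,y,w,h,sc,n):
    a=A[y:y+h,x:x+w,::-1];a=np.clip((a-a.min())*255/(np.percentile(a,97)-a.min()),0,255).astype(np.uint8)
    cv2.imwrite(n,cv2.resize(a,None,fx=sc,fy=sc,interpolation=cv2.INTER_CUBIC))
en(S,330,185,40,30,18,'pics/s12.png');en(T,236,255,30,30,18,'pics/t12.png')
"
```

```text
(no output)
```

View pics/s12.png

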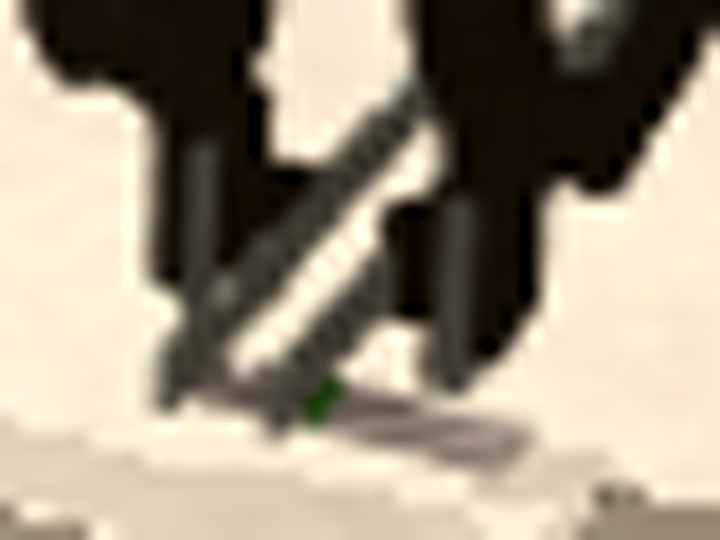

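View pics/t12.png

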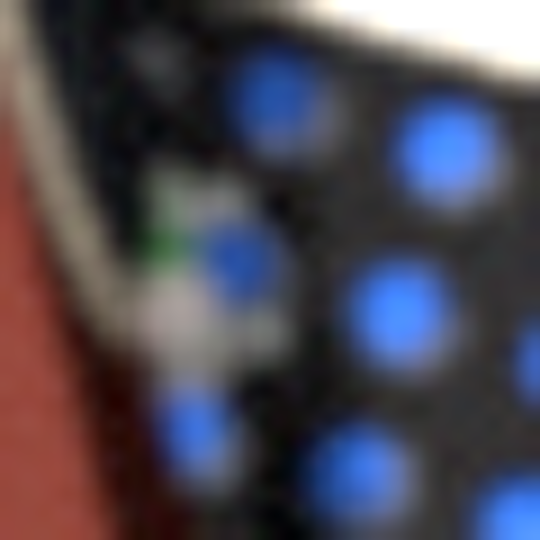

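Tips are over the rack, with green visible beside the sprung jaw. I'll check by projecting the expected green band and tip points into both views.

```bash
python3 -c "
from h import *
np.set_printoptions(precision=1,suppress=True)
s=manip.state();q=s['tool_rot'];R=Ro.from_quat(np.r_[q[1:],q[0]]).as_matrix();p=s['tool_pos']
a=np.radians(-70.3);X=np.array([np.cos(a),np.sin(a),0]);Y=np.array([-X[1],X[0],0])
G=p+Y*.0065+np.array([0,0,.0184])
W=lambda x,y,z:G+X*x/1e3+Y*y/1e3+np.array([0,0,z/1e3])
S=grab('scene');T=grab('top')
L=dict(greenR=(35,-5.5,-7),greenL=(35,3.5,-7),sprR=(35,-2.5,6),sprL=(35,.5,6),tipSprIn=(50,-3,0),tipStIn=(50,-17,0),stiffL35=(35,-17,-7))
for k,v in L.items():
    w=W(*v);print(k,w.round(3) if 'tip' in k else '','S',(proj(S,w)[0]-[330,185])*18+8.5,'T',(proj(T,w)[0]-[236,255])*18+8.5)
print(np.linalg.norm((W(50,-17,0)-[.507,.179,0])[:2]))
"
```

```text
greenR  S [270.1 393.4] T [171.4 272. ]
greenL  S [324.3 405.2] T [149.9 209.2]
sprR  S [291.1 328. ] T [151.3 242.9]
sprL  S [309.3 331.9] T [144.1 221.7]
tipSprIn [0.5 0.2 0.1] S [255.1 409.2] T [264.5 212.6]
tipStIn [0.5 0.2 0.1] S [170.3 390.7] T [298.3 310.9]
stiffL35  S [201.2 378.5] T [198.9 352.5]
0.010002735736198747
```

```bash
python3 -c "
from h import *
np.set_printoptions(precision=0,suppress=True,linewidth=150)
s=manip.state();p=s['tool_pos']
a=np.radians(-70.3);X=np.array([np.cos(a),np.sin(a),0]);Y=np.array([-X[1],X[0],0])
G=p+Y*.0065+np.array([0,0,.0184])
for n in('top','scene'):
    A=0
    for k in range(12):
        f=grab(n);A=A+f['color'].astype(np.float32)
    A/=12
    for x in (33,35,37) if n=='top' else (33,35,37):
        ys=np.arange(-20,30,1.5)
        uv=proj(f,[G+X*x/1e3+Y*y/1e3+np.array([0,0,-.007]) for y in ys]).astype(np.float32)
        v=cv2.remap(A,uv[None,:,0],uv[None,:,1],cv2.INTER_LINEAR)[0]
        print(n,x);print(np.c_[ys,v[:,1]-(v[:,0]+v[:,2])/2,v.mean(1)].T)
"
```

```text
top 33
[[-20. -18. -17. -16. -14. -12. -11. -10.  -8.  -6.  -5.  -4.  -2.  -0.   1.   2.   4.   6.   7.   8.  10.  12.  13.  14.  16.  18.  19.  20.  22.
   24.  25.  26.  28.  30.]
 [ -3.  -1.  -0.  -0.  -1.  -1.  -1.  -0.   1.   4.   7.  11.  10.   9.   5.   3.   2.   1.   1.  -0.  -1.  -1.  -0.  -0.  -0.  -0.  -1.  -1.  -0.
   -0.  -0.  -0.  -1.  -1.]
 [ 56.  57.  58.  60.  64.  66.  68.  66.  62.  54.  45.  35.  28.  21.  20.  18.  14.  14.  14.  12.  10.  10.  10.  10.  10.  12.  12.  12.  13.
   14.  14.  14.  14.  13.]]
top 35
[[-20. -18. -17. -16. -14. -12. -11. -10.  -8.  -6.  -5.  -4.  -2.  -0.   1.   2.   4.   6.   7.   8.  10.  12.  13.  14.  16.  18.  19.  20.  22.
   24.  25.  26.  28.  30.]
 [ -2.  -1.   0.  -0.  -1.  -1.  -1.  -1.   1.   5.  10.  13.  13.  10.   6.   5.   4.   3.   3.   1.   0.  -1.  -0.   0.   0.  -0.  -1.  -1.  -0.
   -0.  -0.  -1.  -1.  -0.]
 [ 54.  55.  58.  61.  64.  68.  69.  67.  63.  58.  49.  41.  36.  33.  33.  31.  27.  25.  21.  16.  13.  12.  10.   9.   9.   9.  11.  12.  13.
   13.  13.  12.  12.  12.]]
top 37
[[-20. -18. -17. -16. -14. 
[... 1403 characters left out ...]
.  88.  92.  95.  97.  96.  95.  92.  90.  87.  84.  82.  78.  71.  69.  81.  91.  98. 103. 105. 107. 109. 112. 114. 114. 114. 114. 114.
  115. 119. 123. 126. 125.]]
scene 37
[[-20. -18. -17. -16. -14. -12. -11. -10.  -8.  -6.  -5.  -4.  -2.  -0.   1.   2.   4.   6.   7.   8.  10.  12.  13.  14.  16.  18.  19.  20.  22.
   24.  25.  26.  28.  30.]
 [  2.   1.   0.  -1.  -1.  -1.  -1.  -1.  -0.   0.   1.   2.   2.   2.  11.  21.  13.   4.   1.  -1.  -1.  -1.  -1.  -1.  -1.  -1.  -1.  -1.  -1.
   -1.  -1.  -1.  -1.  -1.]
 [ 84.  83.  89.  95.  99. 101. 100.  97.  94.  91.  88.  84.  82.  84.  78.  70.  83.  98. 104. 109. 111. 114. 113. 111. 111. 112. 113. 114. 114.
  114. 119. 122. 122. 123.]]
```

The estimates centre on about 14 mm:
- **Finger width:** 14.3 mm.
- **Scene view, green beside the jaw:** about 13 to 14 mm.
- **Tip spacing:** 12.7 to 15 mm.
- **Top view (blurred):** about 16 mm.

The predicted stiff tip is 10 mm from the rack middle at z ≈ 0.118. I'll hold still and re-check before handing in.

```bash
python3 -c "
from h import *
goal(.4934,.2263,.095,20)
for i in range(30): f=grab('scene')
goal(.4934,.2263,.095,20)
crop(f,290,160,100,80,7,'pics/s13.png')
crop(f,210,200,120,100,5,'pics/s13b.png')
"
```

```text
t 17.40 pos [0.4918 0.224  0.0997] jointpos [ 0.29 -0.03  1.92 -0.    1.25 -0.05] w 0.402 F [-0.6 -0.3 -0.6]
tool y yaw 19.67  zaxis [-0.0041 -0.0017 -1.    ] shift mm [1.7 2.3 4.7] rotvec [-0.25  0.01 -0.33]
t 18.90 pos [0.4918 0.224  0.0997] jointpos [ 0.29 -0.03  1.92 -0.    1.25 -0.05] w 0.399 F [-0.8 -0.4 -0.1]
tool y yaw 19.67  zaxis [-0.0041 -0.0018 -1.    ] shift mm [1.7 2.3 4.6] rotvec [-0.26  0.02 -0.33]
```

View pics/s13.png

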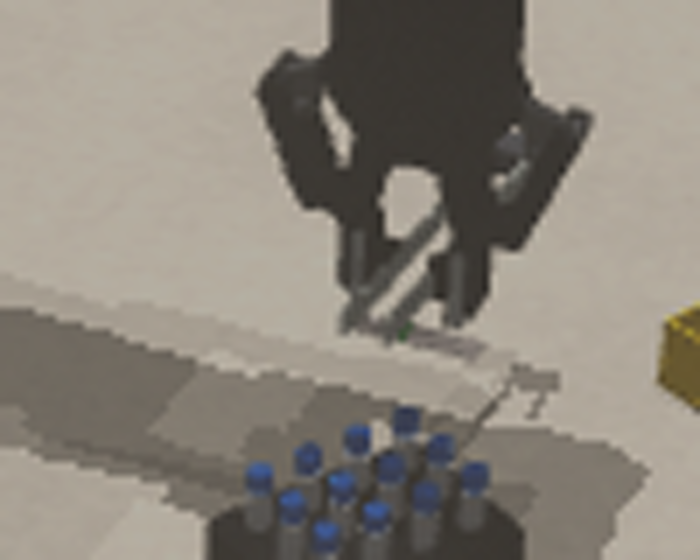

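View pics/s13b.png

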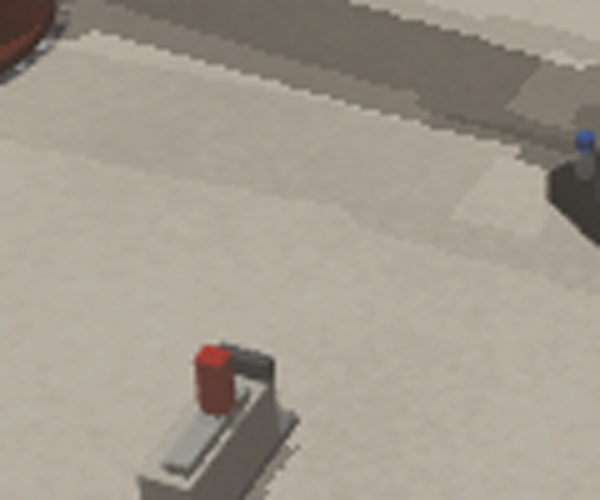

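```bash
python3 -c "
from h import *
f=grab('scene');k=plane(f,[((213.5)/5-.5+210,(354.5)/5-.5+200)],.0935)[0]
print(k,np.hypot(*(k[:2]-[.5084,-.1914])))
print(manip.state()['time']);manip.job_done()"
```

```text
[ 0.49510932 -0.15387366  0.0935    ] 0.03981040491579048
18.95
the job is handed in; nothing more can be done
```

I slid the lock knob to its end stop, picked up the tweezers and squeezed them to about the 14 mm gap. The job was handed in at 18.95 s with the gripper still holding them level over the middle of the blue-capped rack. `job_done()` gave no verdict.

**Last checks:**
- **Lock:** the knob moved 39.8 mm between the first and last pictures. The push force rose to about 14 N at the stop, and the bolt is clear of the tweezers.
- **Place:** I estimate the stiff tip at about 10 mm from the rack middle and about 0.118 m above the bench. This comes from the tool pose, not a direct tip measurement. The tool is within 0.3° of vertical, and its pose and opening held steady for the last 1.5 s.
- **Gap:** the finger opening gives about 14.3 mm. The scene camera gives about 13 to 15 mm, with green visible beside the sprung jaw.

**Disagreement:** the top camera is blurred and partly blocked by the wrist, and it suggested a wider gap of about 16 mm. That is still inside the 10.5 to 17.5 mm allowed. I could not clearly see green on both sides of the jaw, so that sign of the right gap is unconfirmed.

I saw no sign of touching the racks or loose items, but I didn't re-measure the bottle, beaker or tub at the end.

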